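# Nest the dosing cup onto its twin in the cup rack

### The arm

A 6-joint arm with a two-finger parallel gripper is mounted at the origin on a cart in front of the work surface, level with it; the furniture and walls round the work are solid. World frame = base frame: x ahead of the robot, y to its left, z up, the work surface at z = 0. Lengths are in mm, angles in rad, forces in N, time in s.
With the tool pointing down it reaches from about 300 to 750 mm from the base axis. Payload 8.5 kg.
Tool frame: the origin (TCP) lies at the centre of the arm's flange, where the gripper is bolted on; the fingertips stand 166 mm ahead of it and the grasp point (between the pads) lies 147 mm ahead of it; z points along the fingers, y is the line along which they close (so a half turn about z gives the same grasp; the last joint's range is limited). The gripper opens to 88 mm and grips with 3 to 60 N. Pads are 18 mm wide; open, the fingers measure 123 mm over their backs; the gripper's body (75 mm by 187 mm) begins 45 mm behind the grasp point.
Start: joints at [1.077, 0.381, 1.297, -0, 1.464, -0.215], TCP at [151.353, 528.747, 404.748] pointing down, gripper open.
Joint ranges: [-3.11, 3.11], [-0.89, 2.33], [0.22, 2.48], [-1.42, 4.56], [0.17, 2.85], [-2.88, 2.88]. Speed limits (rad/s): [2.39, 2.39, 3.14, 3.14, 3.14, 3.14].

### API

Orientations are given as a unit quaternion [w, x, y, z].
In Python, from workcell import manip, eyes gives the robot as it stands. The module is installed in compiled form; this text tells all that it offers.
- The arm moves only by the shell command python3 -m inch 'ROWS' [FORCE]. ROWS is JSON, a list of rows, each an object with "xyz": the shift along the tool's x, y, z as a fraction of full scale, a list of three; "rot": the turn, a rotation vector about the tool's x, y, z as a fraction of full scale, a list of three; "claw": the closure, from -1 (fully open) to 1 (shut). In form: [{"xyz": [x, y, z], "rot": [ax, ay, az], "claw": claw}, ...]. A call has 1 to 10 rows; each row shifts and turns the commanded pose from where the row before left it, along the tool's axes as they then stand; what a row does not reach is not made up. Full scale, the value 1, is 0.03 m for a shift and 6 degrees for a turn. A row lasts 1/10 s, in which the tool goes at most 50 mm and 8.59 degrees, less where a joint would pass 70% of its speed; a pose out of reach is approached as far as the arm can. A call with a number of a shift or a turn outside -1 to 1 is refused whole. A call with a gripper value outside its range is refused whole. The fingers move at their own pace and stop on an object; FORCE is the grip in N (left out, the last holds). Time passes only in rows, so rows that do not move let the fingers close. It gives the time, the measured TCP pose, the force, the opening and the grip force at its end, in the units of the state.
- manip.state(): the state, without advancing time (a new reading comes with each control period).
- eyes.get_image(name): name is "scene" or "side" or "wrist"; returns (picture, depth): 384x512x3 uint8, red, green, blue; 384x512 float32, mm along the optical axis (not along the pixel's ray), 0 where there is no reading.
- eyes.get_calibration(name): a dict with "K" (3x3 intrinsics, pixels), "dist" ([k1, k2, p1, p2, k3] as OpenCV has them; the pictures are not rectified), "world_to_cam" (4x4, takes a point from world to camera coordinates). Camera axes: x right, y down, z forward; pixel columns grow to the right and rows downward; lengths in mm; the calibration is good to about 2 mm. A picture is of the moment at which its call begins: read the wrist's pose just before it. get_calibration takes no time and is no camera call; for the wrist camera it gives the pose at the moment of the call.
- manip.sign_off(): hands the job in; it is judged then, once.
The state is a dict: "time_s": time; "joint_pos": joint angles; "qd": joint speeds; "joint_torque": joint torques, N m; "ee_pos": TCP position; "tool_rot": TCP orientation; "ft_force": force on the tool from outside, world axes, zero at the start; "torque": the same for the moment, N m; "finger_gap": finger opening in mm; "gripper_force": force on a finger pad.
Only numpy, scipy, OpenCV 4.12 (cv2) and the standard library are available. Lean on these libraries where they do the work, as an engineer would, in place of code of your own. Each camera call takes 0.05 s, during which the arm holds its last target. There are 200 camera calls.

### The job

A dosing cup stands upright on the worktop, and its twin lies on its side in the low open-ended cup rack. Lay the upright cup on its side between the rails at the rack's open end, mouth towards the twin, and slide it along over the twin's base until the two are fully nested and up against the rack's end stop. Leave both lying in the rack like that, and leave the little cream pot where it stands.

Things in the scene. Friction and masses are not known exactly. Their poses are not given: they have to be found in the camera images.
- cup_center (a point): Centre (half-way up, on the axis) of the white plastic dosing cup that stands on the worktop beyond the rack's open end. Tapered round beaker, 74 mm tall, 60 g: outside 32 mm wide at the underside, 43 at 9 mm height, 56 at 40 mm, 70 at the mouth; wall 2.4 mm; inner floor 22 mm above the underside. z axis: base to mouth. Standing, the centre is 37 mm up; lying, about 27 mm.
- cup_mouth (a point): Centre of the same cup's mouth, 37 mm from its centre along the axis. A push near the rim topples the standing cup. Lying, its axis rises 0.2 rad towards the mouth because of the taper, and its base's middle is about 20 mm up. Fully nested, one cup's centre lies 22 mm from the other's along the axis.
- twin_center (a point): Centre (half-way up, on the axis) of the second, identical cup, the twin. It lies loose on its side between the rack's rails, mouth towards the end stop and up to 15 mm from it, base towards the open end. When it touches the stop, its centre is about 43 mm from the stop's face. z axis: base to mouth.
- rack: Low wooden cup rack, fixed, with no floor: two rails 24 mm high, 8 thick, 76 apart inside, closed at one end by a stop plate 46 mm high, 104 wide, open at the other. Origin: on the worktop below the middle of the stop's inner face. y runs along the mid-lane from stop to open end, x across, z up. The rails are straight to 190 mm from the stop, then flare out and end at 217 mm; beyond is free worktop.
- pot_center (a point): Centre of a loose bystander, a small round cream pot with a red lid, 58 mm wide and 50 mm high, standing on the worktop behind the rack. Leave it in place.
There are look-alikes about, which are no part of the job. What is shaped like the part that bears cup_center but purple is not meant.

How it is judged:
By the outcome, as a careful person would: the job done as asked, in the order asked, and still so for the second after the job is handed in, with the robot touching nothing.
It also fails if it takes over 54 s, if anything falls off the work surface, if the arm or the gripper's body presses on something with over 40 N, if the wrist force passes 120 N, or if a joint passes its speed limit or range.

## Working session

There is one attempt and no reset: what is moved stays moved. The work goes in short steps, Python scripts to look and compute and a shell command to move; the robot and the scene stay as the last step left them, time stands still between calls to the robot, and variables do not carry over. Pictures are saved under pics/ and viewed, at most 10 in all, crops included, and the job is handed in when it is done.

```bash
mkdir -p pics
cat > h.py <<'E'
import numpy as np, cv2
from workcell import manip, eyes
def grab(n):
    c=eyes.get_calibration(n); p,d=eyes.get_image(n); return p,d,np.array(c["K"]),np.array(c["dist"]),np.array(c["world_to_cam"])
def ray(uv,K,D,T):
    p=cv2.undistortPoints(np.array([[uv]],float),K,D)[0,0]; R=T[:3,:3]
    return -R.T@T[:3,3], R.T@np.array([p[0],p[1],1])
def onplane(uv,z,K,D,T):
    o,d=ray(uv,K,D,T); return o+d*(z-o[2])/d[2]
def cloud(d,K,D,T):
    h,w=d.shape; u,v=np.meshgrid(np.arange(w),np.arange(h))
    p=cv2.undistortPoints(np.stack([u,v],-1).reshape(-1,1,2).astype(float),K,D).reshape(h,w,2)
    P=np.dstack([p[...,0]*d,p[...,1]*d,d]); return (P-T[:3,3])@T[:3,:3]
def proj(X,K,D,T):
    return cv2.projectPoints(np.array(X,float).reshape(-1,1,3),cv2.Rodrigues(T[:3,:3])[0],T[:3,3],K,D)[0].reshape(-1,2)
E
python3 - <<'E'
from h import *
for n in ["scene","side","wrist"]:
    r=grab(n); np.savez("%s0.npz"%n,p=r[0],d=r[1],K=r[2],D=r[3],T=r[4])
    cv2.imwrite("pics/%s0.png"%n,r[0][...,::-1]); print(n,-r[4][:3,:3].T@r[4][:3,3],(r[1]>0).mean())
print(manip.state())
a=[cv2.imread("pics/%s0.png"%n) for n in["scene","side"]]
E
```

```text
scene [-484.0577178  -312.89187912  627.20840298] 0.9961395263671875
side [ 38.13022571 107.17141988 781.58904604] 0.9960428873697916
wrist [ 86.20631049 546.54907458 384.01963302] 0.9854329427083334
{'time_s': 0.15, 'joint_pos': array([ 1.07666791e+00,  3.81035045e-01,  1.29798606e+00,  6.81440427e-06,
        1.46363459e+00, -2.15288875e-01]), 'qd': array([-0.00133226, -0.00087237, -0.00253476, -0.00113169,  0.00058172,
       -0.00080918]), 'joint_torque': array([ 1.74747500e-03, -4.38076830e+01, -2.24615926e+01,  7.13389646e-02,
        3.43742687e-02, -7.77221931e-05]), 'ee_pos': array([151.36283359, 528.72973762, 404.31677913]), 'tool_rot': array([-1.87783193e-04,  1.38968880e-01,  9.90296606e-01, -4.97256737e-04]), 'ft_force': array([-0.43925676,  0.04058586, -0.65525653]), 'torque': array([0.02492651, 0.0092821 , 0.03362191]), 'gripper_force': 0.0, 'finger_gap': 88.0313314012259}
```

View pics/scene0.png

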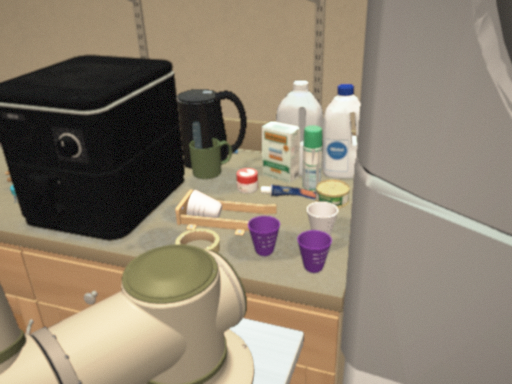

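View pics/side0.png

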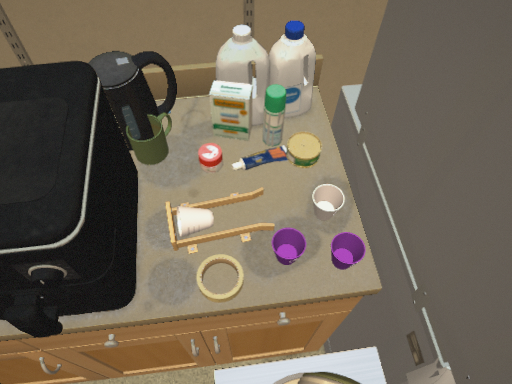

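The scene view shows the upright white cup at (322,217) and the twin in the rack at (205,204). The side view shows them at (328,200) and (195,220). The purple cups at side (289,246) and (347,250) are look-alikes, so the white one at (328,200) beyond the rack's open end is the one meant. I'll confirm that in a crop and measure it.

Run:
```python
from h import *
L=lambda n:[np.load(n+"0.npz")[k] for k in "pdKDT"]
S=L("side");C=L("scene")
cs=cloud(*S[1:]);cc=cloud(*C[1:])
g=lambda u,v,c:np.median(c[v-2:v+3,u-2:u+3].reshape(-1,3),0).round(0)
for nm,c,pts in [("side",cs,dict(cupfloor=(328,203),twin=(195,220),stopTop=(168,205),stopB=(175,243),r1in=(180,209),r1out=(262,191),r2out=(271,226),r2in=(180,243),table=(250,214),pot=(210,152),purp=(289,246),purp2=(347,250),tube=(265,158),can=(304,145))),
  ("scene",cc,dict(cup=(322,224),pot=(247,175),twin=(205,205)))]:
    for k,(u,v) in pts.items(): print(nm,k,g(u,v,c))
# masks: cup white blob in both views; rim ellipse
for nm,r,c,(x0,y0,x1,y1) in [("side",S,cs,(305,178,352,222)),("scene",C,cc,(300,195,345,240))]:
    z=c[...,2]; m=np.zeros(z.shape,np.uint8); m[y0:y1,x0:x1]=(z[y0:y1,x0:x1]>8)
    P=c[m>0]; P=P[P[:,2]<90]; print(nm,"cup pts",len(P),P.min(0).round(),P.max(0).round()); R=P[P[:,2]>66]; print(" rim",R.min(0).round(),R.max(0).round())
# rack wood mask
hsv=cv2.cvtColor(S[0],cv2.COLOR_RGB2HSV)
m=(hsv[...,0]>8)&(hsv[...,0]<28)&(hsv[...,1]>90)&(hsv[...,2]>110); m[:180]=0;m[250:]=0;m[:,:155]=0;m[:,285:]=0
P=cs[m]; top=P[(P[:,2]>18)&(P[:,2]<30)]; st=P[(P[:,2]>38)&(P[:,2]<52)]
print("stop",st.min(0).round(),st.max(0).round(),len(st)); 
import numpy.linalg as la
# rails: split by projection across
ctr=top.mean(0);u,s,vt=la.svd(top[:,:2]-ctr[:2]);a=vt[0];n=np.array([-a[1],a[0]])
t=(top[:,:2]-ctr[:2])@n
for sg in(-1,1):
    q=top[(t*sg>20)]; tt=(q[:,:2]-ctr[:2]); k=(tt@a); 
    f=np.polyfit(k,tt@n,1);print("rail",f,k.min(),k.max(),q[:,2].mean(),len(q))
print(ctr,a)
for nm,r,b in[("scene",C,(285,180,365,280)),("side",S,(260,170,380,280))]:
    x0,y0,x1,y1=b; cv2.imwrite("pics/c_%s.png"%nm,cv2.resize(r[0][y0:y1,x0:x1,::-1],(390,480) if nm=="scene" else(390,480)))
cv2.imwrite("pics/crop.png",np.hstack([cv2.imread("pics/c_scene.png"),cv2.imread("pics/c_side.png")]))
```

```text
side cupfloor [ 466. -135.   23.]
side twin [445. 169.  52.]
side stopTop [493. 227.  45.]
side stopB [403. 215.  34.]
side r1in [470. 198.  64.]
side r1out [524.  10.  11.]
side r2out [426.   5.  22.]
side r2in [410. 207.  20.]
side table [472.  46.   1.]
side pot [627. 123.  51.]
side purp [372. -26.  22.]
side purp2 [ 346. -148.   24.]
side tube [612. -10.  24.]
side can [ 630. -110.   38.]
scene cup [ 423. -129.   54.]
scene pot [611. 118.  50.]
scene twin [440. 162.  44.]
side cup pts 886 [ 418. -157.    8.] [487. -87.  77.]
 rim [ 418. -157.   66.] [487. -87.  77.]
scene cup pts 1294 [ 334. -165.    8.] [622. -30.  77.]
 rim [ 335. -165.   66.] [486. -87.  77.]
stop [401. 170.  40.] [503. 232.  49.] 205
rail [ -0.09470766 -47.77787349] -112.45667781838127 105.72538762330805 23.38307969621461 325
rail [-0.12558541 37.25668428] -100.66483031286394 121.84578743067239 23.506856265082998 415
[458.61902577 110.67980386  23.45511305] [-0.2259262   0.97414442]
```

View pics/crop.png

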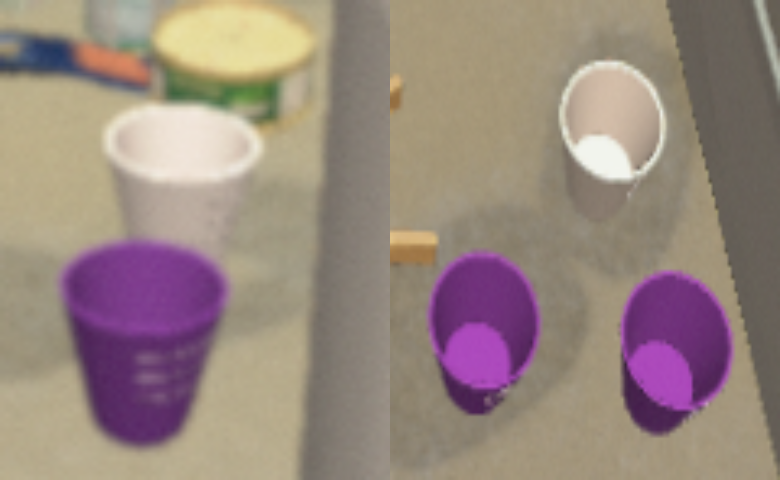

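View pics/wrist0.png

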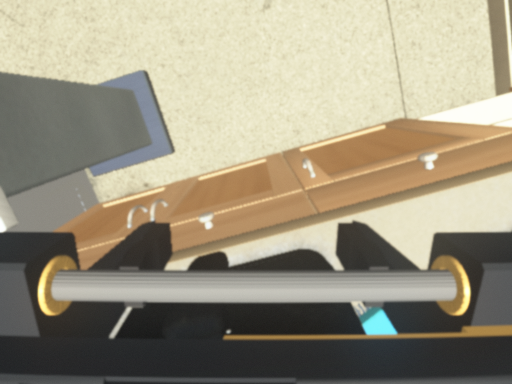

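The crop confirms it: the right-hand panel shows a white upright cup at crop (610,120), i.e. side (328,198), with two purple look-alikes below it. It is the only white beaker beyond the open end. The wrist view still shows the cart and floor. Next I check the clearances and refine the rack frame.

Run:
```python
from h import *
L=lambda n:[np.load(n+"0.npz")[k] for k in "pdKDT"]
S=L("side");C=L("scene")
P=np.vstack([cloud(*S[1:]).reshape(-1,3),cloud(*C[1:]).reshape(-1,3)])
a=np.array([151,529]);b=np.array([452,-122]);dv=(b-a);l=np.hypot(*dv);dv=dv/l
r=P[:,:2]-a;s=r@dv;t=r@np.array([-dv[1],dv[0]])
for k in range(0,720,60):
    m=(s>k)&(s<k+60)&(abs(t)<110)&(P[:,2]<700);print(k,(a+dv*k).round(),P[m][:,2].max().round() if m.any() else None)
# fridge
for x in range(350,650,50):
    m=(abs(P[:,0]-x)<25)&(P[:,2]>100)&(P[:,1]<-100);print("fr",x,P[m][:,1].max().round() if m.any() else None)
# purple cups rim, from scene+side
for c in[(372,-26),(346,-148),(452,-122)]:
    m=(np.hypot(P[:,0]-c[0],P[:,1]-c[1])<55)&(P[:,2]>64)&(P[:,2]<85);q=P[m];print(c,q.min(0).round(),q.max(0).round())
# two-ray height check of cup rim centre (ellipse centres of white rims)
hs=[]
for r,b in((S,(308,180,350,222)),(C,(300,196,345,232))):
    x0,y0,x1,y1=b; c=cloud(*r[1:])[y0:y1,x0:x1]; m=((c[...,2]>68)&(c[...,2]<82)&(np.hypot(c[...,0]-452,c[...,1]+122)<45)).astype(np.uint8)
    k=cv2.findNonZero(m)[:,0,:]; e=cv2.fitEllipse(cv2.convexHull(k)); uv=np.array(e[0])+[x0,y0]; hs.append(ray(uv,*r[2:])); print(uv,onplane(uv,74,*r[2:]).round(1))
(o1,d1),(o2,d2)=hs; A=np.stack([d1,-d2],1); s=np.linalg.lstsq(A,o2-o1,rcond=None)[0]; print("tri",(o1+d1*s[0]).round(),(o2+d2*s[1]).round())
```

```text
0 [151. 529.] 2.0
60 [176. 475.] 342.0
120 [201. 420.] 343.0
180 [227. 366.] 344.0
240 [252. 311.] 344.0
300 [277. 257.] 335.0
360 [302. 202.] 51.0
420 [327. 148.] 53.0
480 [352.  93.] 43.0
540 [378.  39.] 77.0
600 [403. -16.] 77.0
660 [428. -70.] 77.0
fr 350 -241.0
fr 400 -241.0
fr 450 -241.0
fr 500 -241.0
fr 550 -241.0
fr 600 -236.0
(372, -26) [320. -50.  64.] [393.  19.  77.]
(346, -148) [ 294. -169.   64.] [366. -98.  77.]
(452, -122) [ 415. -157.   64.] [487. -87.  77.]
[327.66381836 197.40600204] [ 451.4 -121.1   74. ]
[321.7984066  210.09492779] [ 447.  -122.1   74. ]
tri [ 453. -122.   71.] [ 452. -121.   71.]
```

```bash
python3 -m inch '[{"xyz":[0,0,-1],"rot":[0,0,0],"claw":-1},{"xyz":[0,0,-1],"rot":[0,0,0],"claw":-1},{"xyz":[0,0,-1],"rot":[0,0,0],"claw":-1},{"xyz":[0,0,-1],"rot":[0,0,0],"claw":-1},{"xyz":[0,0,-1],"rot":[0,0,0],"claw":-1},{"xyz":[0,0,0],"rot":[0,0,0],"claw":-1},{"xyz":[0,0,0],"rot":[0,0,0],"claw":-1}]' 20
```

```text
time_s: 0.85
ee_pos: [151.4, 528.8, 554.2]
tool_rot: [-0.0, 0.139, 0.99, -0.0]
ft_force: [0.3, 0.3, -0.7]
finger_gap: 88.5
gripper_force: 0.0
```

```bash
python3 -m inch '[{"xyz":[-0.86,-1,0],"rot":[0,0,0],"claw":-1},{"xyz":[-0.86,-1,0],"rot":[0,0,0],"claw":-1},{"xyz":[-0.86,-1,0],"rot":[0,0,0],"claw":-1},{"xyz":[-0.86,-1,0],"rot":[0,0,0],"claw":-1},{"xyz":[-0.86,-1,0],"rot":[0,0,0],"claw":-1},{"xyz":[-0.86,-1,0],"rot":[0,0,0],"claw":-1},{"xyz":[-0.86,-1,0],"rot":[0,0,0],"claw":-1},{"xyz":[-0.86,-1,0],"rot":[0,0,0],"claw":-1},{"xyz":[-0.86,-1,0],"rot":[0,0,0],"claw":-1},{"xyz":[-0.86,-1,0],"rot":[0,0,0],"claw":-1}]'; python3 -m inch '[{"xyz":[-0.86,-1,0],"rot":[0,0,0],"claw":-1},{"xyz":[-0.86,-1,0],"rot":[0,0,0],"claw":-1},{"xyz":[-0.86,-1,0],"rot":[0,0,0],"claw":-1},{"xyz":[0,0,0],"rot":[0,0,0],"claw":-1}]'
```

```text
time_s: 1.85
ee_pos: [317.1, 167.8, 553.4]
tool_rot: [-0.001, 0.139, 0.99, -0.0]
ft_force: [0.2, -0.1, 0.4]
finger_gap: 87.7
gripper_force: 0.0
time_s: 2.25
ee_pos: [368.2, 58.3, 552.7]
tool_rot: [-0.002, 0.142, 0.99, -0.0]
ft_force: [0.3, 1.0, -0.4]
finger_gap: 88.2
gripper_force: 0.0
```

```bash
python3 -m inch '[{"xyz":[0,0,0],"rot":[0,0,1],"claw":-1},{"xyz":[0,0,0],"rot":[0,0,1],"claw":-1},{"xyz":[0,0,0],"rot":[0,0,1],"claw":-1},{"xyz":[0,0,0],"rot":[0,0,1],"claw":-1},{"xyz":[0,0,0],"rot":[0,0,1],"claw":-1},{"xyz":[0,0,0],"rot":[0,0,1],"claw":-1},{"xyz":[0,0,0],"rot":[0,0,1],"claw":-1},{"xyz":[0,0,0],"rot":[0,0,1],"claw":-1},{"xyz":[0,0,0],"rot":[0,0,1],"claw":-1},{"xyz":[0,0,0],"rot":[0,0,1],"claw":-1}]'; python3 -m inch '[{"xyz":[0,0,0],"rot":[0,0,1],"claw":-1},{"xyz":[0,0,0],"rot":[0,0,0.2],"claw":-1},{"xyz":[0,0,0],"rot":[0,0,0],"claw":-1},{"xyz":[0,0,0],"rot":[0,0,0],"claw":-1}]'
python3 - <<'E'
from h import *
r=grab("wrist"); np.savez("wrist1.npz",p=r[0],d=r[1],K=r[2],D=r[3],T=r[4]); cv2.imwrite("pics/wrist1.png",r[0][...,::-1]); s=manip.state();print(s["joint_pos"],s["ee_pos"],s["tool_rot"],-r[4][:3,:3].T@r[4][:3,3])
E
```

```text
time_s: 3.25
ee_pos: [366.3, 62.1, 553.5]
tool_rot: [-0.001, 0.617, 0.787, -0.001]
ft_force: [0.0, 1.0, 0.6]
finger_gap: 88.1
gripper_force: 0.0
time_s: 3.65
ee_pos: [366.4, 61.7, 554.4]
tool_rot: [-0.0, 0.663, 0.749, -0.0]
ft_force: [-0.6, -0.1, 0.1]
finger_gap: 88.1
gripper_force: 0.0
[-1.55043702e-01 -2.22351692e-02  1.38550107e+00  5.61414045e-06
  1.77886055e+00 -2.76083072e-01] [366.42530105  61.65543648 554.4835593 ] [-2.26207229e-04  6.63044022e-01  7.48580359e-01 -1.41676863e-04] [358.00354085 127.98699479 534.18177195]
```

View pics/wrist1.png

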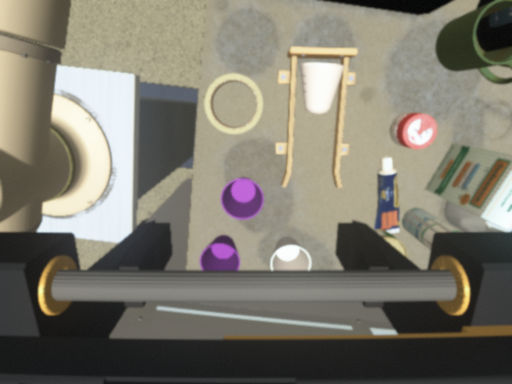

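The wrist view from above shows the rack with its stop at (323,50) and rail ends at (286,187) and (339,187). The twin is at (321,85), the upright white cup at (291,258), and the pot at (417,131). Now I get the precise rack frame and cup.

Run:
```python
from h import *
z=np.load("wrist1.npz");p,d,K,D,T=[z[k] for k in "pdKDT"]
hsv=cv2.cvtColor(p,cv2.COLOR_RGB2HSV)
m=(hsv[...,1]>80)&(hsv[...,0]>8)&(hsv[...,0]<30)&(hsv[...,2]>120)
pts={-1:[],1:[]}
for v in range(68,165,2):
    for sg,(a,b) in((-1,(285,300)),(1,(334,352))):
        u=np.where(m[v,a:b])[0]
        if 3<=len(u)<=12: pts[sg].append(onplane((a+u.mean(),v),24,K,D,T)[:2])
f={}
for s,q in pts.items():
    q=np.array(q); f[s]=np.polyfit(q[:,1],q[:,0],1); r=q[:,0]-np.polyval(f[s],q[:,1]); k=abs(r)<2.5; f[s]=np.polyfit(q[k,1],q[k,0],1); print(s,f[s],len(q),k.sum(),r.std(),np.polyval(f[s],[200,40,-110]))
mid=(f[1]+f[-1])/2; print("mid x(y)",mid,"x at 220,6,-20,-30:",np.polyval(mid,[220,6,-20,-30]))
c=cloud(d,K,D,T)
v,u=np.where(m&(np.abs(np.indices(m.shape)[0]-50)<10)&(np.abs(np.indices(m.shape)[1]-323)<36)); q=c[v,u]; q=q[q[:,2]>38]; print("stop top y at left/right",q.min(0).round(1),q.max(0).round(1))
print("lower edge of stop top:",[onplane((uu,np.where(m[40:62,uu])[0].max()+40),46,K,D,T).round(0) for uu in(300,350)],[onplane((uu,np.where(m[40:62,uu])[0].min()+40),46,K,D,T).round(0) for uu in(300,350)])
w=(c[...,2]>12)&(abs(c[...,0]-452)<30)&(c[...,1]>100)&(c[...,1]<208)&(hsv[...,1]<60); q=c[w];print("twin",q.min(0).round(),q.max(0).round())
for v0 in(208,200,190,180): pass
print("rail ends",onplane((286,187),24,K,D,T).round(),onplane((339,187),24,K,D,T).round())
w=(c[...,2]>66)&(c[...,2]<82)&(np.hypot(c[...,0]-452,c[...,1]+122)<48);q=c[w];print("cup rim",q.min(0).round(1),q.max(0).round(1),len(q))
```

```text
-1 [-1.05889934e-01  4.29861788e+02] 17 17 0.6459469716985821 [408.68380145 425.62619094 441.50968108]
1 [-1.08300004e-01  5.13562872e+02] 43 43 0.47705393549019626 [491.90287164 509.2308722  525.47587273]
mid x(y) [-1.07094969e-01  4.71712330e+02] x at 220,6,-20,-30: [448.15143717 471.06976051 473.8542297  474.92517939]
stop top y at left/right [358.  128.   38.2] [502.  225.1 534.2]
lower edge of stop top: [array([419., 210.,  46.]), array([494., 219.,  46.])] [array([417., 217.,  46.]), array([494., 224.,  46.])]
twin [422. 101.  15.] [482. 205. 472.]
rail ends [431.  -1.  24.] [524.  10.  24.]
cup rim [ 417.2 -142.7   66. ] [486.5 -88.   75.6] 173
```

```bash
python3 -m inch '[{"xyz":[-0.804,0.262,0.93],"rot":[0,0,0],"claw":-1},{"xyz":[-0.804,0.262,0.93],"rot":[0,0,0],"claw":-1},{"xyz":[-0.804,0.262,0.93],"rot":[0,0,0],"claw":-1},{"xyz":[-0.804,0.262,0.93],"rot":[0,0,0],"claw":-1},{"xyz":[-0.804,0.262,0.93],"rot":[0,0,0],"claw":-1},{"xyz":[-0.804,0.262,0.93],"rot":[0,0,0],"claw":-1},{"xyz":[-0.804,0.262,0.93],"rot":[0,0,0],"claw":-1},{"xyz":[-0.804,0.262,0.93],"rot":[0,0,0],"claw":-1},{"xyz":[0,0,0],"rot":[0,0,0],"claw":-1},{"xyz":[0,0,0],"rot":[0,0,0],"claw":-1}]'
python3 - <<'E'
from h import *
for n in("side","wrist"):
    r=grab(n); cv2.imwrite("pics/%s2.png"%n,r[0][...,::-1]); np.savez("%s2.npz"%n,p=r[0],d=r[1],K=r[2],D=r[3],T=r[4])
    c=cloud(*r[1:]);w=(c[...,2]>66)&(c[...,2]<82)&(np.hypot(c[...,0]-452,c[...,1]+122)<48);q=c[w];print("cup rim",q.min(0).round(1),q.max(0).round(1),len(q)) if len(q) else 0
s=manip.state();print(s["joint_pos"],s["ee_pos"])
E
```

```text
time_s: 4.7
ee_pos: [451.8, -122.6, 331.5]
tool_rot: [-0.001, 0.664, 0.748, -0.0]
ft_force: [-0.0, 0.2, 0.1]
finger_gap: 88.3
gripper_force: 0.0
cup rim [ 418.  -155.1   66. ] [486.1 -86.9  78.6] 224
cup rim [ 417.1 -157.5   66. ] [486.3 -87.7  75.8] 1365
[-5.17506192e-01  3.10952975e-01  1.63622037e+00  1.49014865e-04
  1.19288119e+00 -6.37711623e-01] [ 451.6869715  -121.9075211   332.64007082]
```

View pics/wrist2.png

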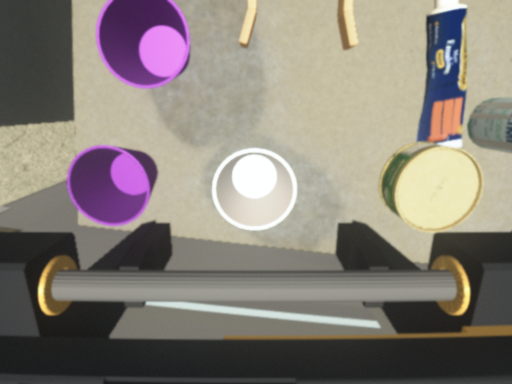

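The white cup (255,188) sits centred between the fingers, so I descend and grip.

```bash
python3 -m inch '[{"xyz":[0,0,0.82],"rot":[0,0,0],"claw":-1},{"xyz":[0,0,0.82],"rot":[0,0,0],"claw":-1},{"xyz":[0,0,0.82],"rot":[0,0,0],"claw":-1},{"xyz":[0,0,0.82],"rot":[0,0,0],"claw":-1},{"xyz":[0,0,0.82],"rot":[0,0,0],"claw":-1},{"xyz":[0,0,0.82],"rot":[0,0,0],"claw":-1},{"xyz":[0,0,0],"rot":[0,0,0],"claw":-1},{"xyz":[0,0,0],"rot":[0,0,0],"claw":-1}]'; python3 -m inch '[{"xyz":[0,0,0],"rot":[0,0,0],"claw":1},{"xyz":[0,0,0],"rot":[0,0,0],"claw":1},{"xyz":[0,0,0],"rot":[0,0,0],"claw":1},{"xyz":[0,0,0],"rot":[0,0,0],"claw":1},{"xyz":[0,0,0],"rot":[0,0,0],"claw":1},{"xyz":[0,0,0],"rot":[0,0,0],"claw":1}]' 18
```

```text
time_s: 5.6
ee_pos: [452.1, -122.2, 185.2]
tool_rot: [0.001, 0.663, 0.748, 0.0]
ft_force: [0.4, -0.1, -0.1]
finger_gap: 88.2
gripper_force: 0.0
time_s: 6.2
ee_pos: [452.0, -122.7, 184.7]
tool_rot: [0.001, 0.664, 0.748, 0.0]
ft_force: [-0.7, 0.9, 7.4]
finger_gap: 63.2
gripper_force: 16.9
```

```bash
python3 -m inch '[{"xyz":[0,0,-0.5],"rot":[0,0,0],"claw":1},{"xyz":[0,0,-1],"rot":[0,0,0],"claw":1},{"xyz":[0,0,-1],"rot":[0,0,0],"claw":1},{"xyz":[0,0,-1],"rot":[0,0,0],"claw":1},{"xyz":[0.89,0.15,-1],"rot":[0,0,0],"claw":1},{"xyz":[0.89,0.15,-0.5],"rot":[0,0,0],"claw":1},{"xyz":[0.89,0.15,0],"rot":[0,0,0],"claw":1},{"xyz":[0.89,0.15,0],"rot":[0,0,0],"claw":1},{"xyz":[0.89,0.15,0],"rot":[0,0,0],"claw":1},{"xyz":[0.89,0.15,0],"rot":[0,0,0],"claw":1}]'; python3 -m inch '[{"xyz":[0.89,0.15,0],"rot":[0,0,0],"claw":1},{"xyz":[0.89,0.15,0],"rot":[0,0,0],"claw":1},{"xyz":[0,0,0],"rot":[0,-0.5,0],"claw":1},{"xyz":[0,0,0],"rot":[0,-1,0],"claw":1},{"xyz":[0,0,0],"rot":[0,-1,0],"claw":1},{"xyz":[0,0,0],"rot":[0,0,0],"claw":1},{"xyz":[0,0,0],"rot":[0,0,0],"claw":1}]'; python3 -c "
from h import *
print(manip.state()['joint_pos'])"
```

```text
time_s: 7.2
ee_pos: [459.4, 40.8, 334.1]
tool_rot: [0.0, 0.664, 0.748, 0.0]
ft_force: [1.0, 0.0, 0.2]
finger_gap: 63.3
gripper_force: 17.7
time_s: 7.9
ee_pos: [462.1, 93.9, 333.9]
tool_rot: [0.096, 0.658, 0.742, -0.086]
ft_force: [-0.6, -0.2, -0.0]
finger_gap: 63.2
gripper_force: 17.7
[-0.00487897  0.32261554  1.62310278 -0.27873113  1.17751248 -0.01919191]
```

```bash
python3 -m inch '[{"xyz":[0,0,0],"rot":[0,-0.9,0],"claw":1},{"xyz":[0,0,0],"rot":[0,-0.9,0],"claw":1},{"xyz":[0,0,0],"rot":[0,-0.9,0],"claw":1},{"xyz":[0,0,0],"rot":[0,-0.9,0],"claw":1},{"xyz":[0,0,0],"rot":[0,-0.9,0],"claw":1},{"xyz":[0,0,0],"rot":[0,-0.9,0],"claw":1},{"xyz":[0,0,0],"rot":[0,-0.9,0],"claw":1},{"xyz":[0,0,0],"rot":[0,-0.4,0],"claw":1},{"xyz":[0,0,0],"rot":[0,0,0],"claw":1},{"xyz":[0,0,0],"rot":[0,0,0],"claw":1}]'
python3 - <<'E'
from h import *
from scipy.spatial.transform import Rotation as Ro
s=manip.state();q=s["tool_rot"];R=Ro.from_quat([q[1],q[2],q[3],q[0]]).as_matrix();print(s["joint_pos"].round(2),s["ee_pos"],R.round(3))
print("grasp",s["ee_pos"]+147*R[:,2])
g=np.array([474.3,-24.6,36]);dw=g-147*R[:,2]-s["ee_pos"];print("need world",dw.round(1),"tool",(R.T@dw/30).round(2))
r=grab("side");cv2.imwrite("pics/side3.png",r[0][...,::-1])
E
```

```text
time_s: 8.9
ee_pos: [462.2, 93.6, 333.9]
tool_rot: [0.345, 0.589, 0.663, -0.307]
ft_force: [0.3, 0.1, -0.4]
finger_gap: 63.5
gripper_force: 17.7
[ 0.1   0.38  1.65 -1.02  1.3   0.37] [462.19577608  93.55170431 333.89042838] [[-0.068  0.993  0.096]
 [ 0.569  0.118 -0.814]
 [-0.82  -0.001 -0.573]]
grasp [476.36665512 -26.1006809  249.67942612]
need world [  -2.1    1.5 -213.7] tool [ 5.87 -0.06  4.03]
```

View pics/side3.png

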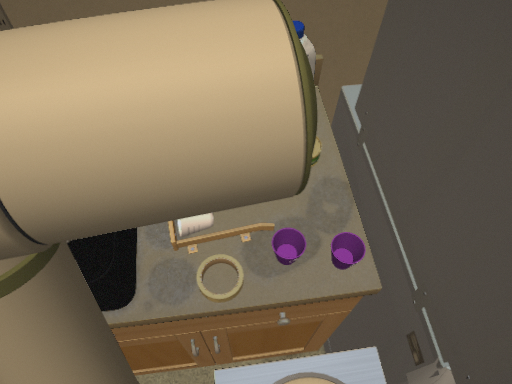

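Run:
```python
from h import *
L=lambda n:[np.load(n+"0.npz")[k] for k in "pdKDT"]
P=np.vstack([cloud(*L(n)[1:]).reshape(-1,3) for n in("side","scene")])
for x in range(150,700,50):
    m=(abs(P[:,0]-x)<25)&(P[:,2]>90)&(P[:,1]>50)&(P[:,2]<600);q=P[m];print(x,np.percentile(q[:,1],1).round() if m.any() else None,q[:,2].max().round() if m.any() else None)
```

```text
150 None None
200 426.0 154.0
250 356.0 275.0
300 300.0 343.0
350 298.0 345.0
400 298.0 345.0
450 298.0 345.0
500 298.0 345.0
550 298.0 345.0
600 299.0 343.0
650 232.0 342.0
```

```bash
python3 -m inch '[{"xyz":[0.82,-0.01,0.57],"rot":[0,0,0],"claw":1},{"xyz":[0.82,-0.01,0.57],"rot":[0,0,0],"claw":1},{"xyz":[0.82,-0.01,0.57],"rot":[0,0,0],"claw":1},{"xyz":[0.82,-0.01,0.57],"rot":[0,0,0],"claw":1},{"xyz":[0.82,-0.01,0.57],"rot":[0,0,0],"claw":1},{"xyz":[0.82,-0.01,0.57],"rot":[0,0,0],"claw":1},{"xyz":[0.3,0,0.2],"rot":[0,0,0],"claw":1},{"xyz":[0.3,0,0.2],"rot":[0,0,0],"claw":1},{"xyz":[0,0,0],"rot":[0,0,0],"claw":1},{"xyz":[0,0,0],"rot":[0,0,0],"claw":1}]'
python3 - <<'E'
from h import *
from scipy.spatial.transform import Rotation as Ro
s=manip.state();q=s["tool_rot"];R=Ro.from_quat([q[1],q[2],q[3],q[0]]).as_matrix()
print("grasp",s["ee_pos"]+147*R[:,2],s["joint_pos"])
r=grab("scene");cv2.imwrite("pics/scene4.png",cv2.resize(r[0][160:290,150:350,::-1],(800,520)))
E
```

```text
time_s: 9.95
ee_pos: [460.6, 94.0, 133.4]
tool_rot: [0.347, 0.588, 0.663, -0.307]
ft_force: [-0.6, 0.1, -0.4]
finger_gap: 63.1
gripper_force: 17.7
grasp [475.06198536 -25.88074254  49.46660948] [ 0.0979455   0.72934935  1.82629019 -1.21988823  1.06395307  0.88772142]
```

View pics/scene4.png

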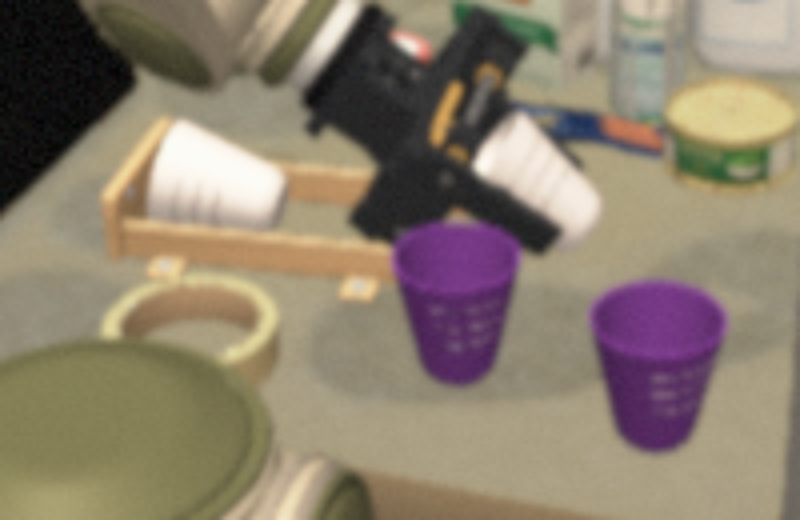

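The scene crop shows the cup held tilted at (540,180), mouth towards the rack. The gripper's near end is close to the purple cup's rim at (400,240). I'll shift 20 mm toward the rack to stay clear of it, then lower and release gently.

```bash
python3 -m inch '[{"xyz":[0.38,0,-0.54],"rot":[0,0,0],"claw":1},{"xyz":[0.25,0,0.17],"rot":[0,0,0],"claw":1},{"xyz":[0,0,0],"rot":[0,0,0],"claw":1},{"xyz":[0,0,0],"rot":[0,0,0],"claw":1}]'; python3 -m inch '[{"xyz":[0,0,0],"rot":[0,0,0],"claw":-1},{"xyz":[0,0,0],"rot":[0,0,0],"claw":-1},{"xyz":[0,0,0],"rot":[0,0,0],"claw":-1},{"xyz":[0,0,0],"rot":[0,0,0],"claw":-1},{"xyz":[0,0,0],"rot":[0,0,0],"claw":-1},{"xyz":[0,0,0],"rot":[0,0,0],"claw":-1},{"xyz":[0,0,0],"rot":[0,0,0],"claw":-1}]';python3 - <<'E'
from h import *
r=grab("scene");cv2.imwrite("pics/scene5.png",cv2.resize(r[0][160:290,150:350,::-1],(800,520)))
E
```

```text
time_s: 10.4
ee_pos: [458.0, 113.3, 123.4]
tool_rot: [0.346, 0.588, 0.663, -0.308]
ft_force: [0.7, 0.1, -0.5]
finger_gap: 63.3
gripper_force: 17.7
time_s: 11.1
ee_pos: [458.0, 113.7, 123.4]
tool_rot: [0.347, 0.588, 0.663, -0.308]
ft_force: [-0.7, 0.5, 0.0]
finger_gap: 88.3
gripper_force: 0.0
```

View pics/scene5.png

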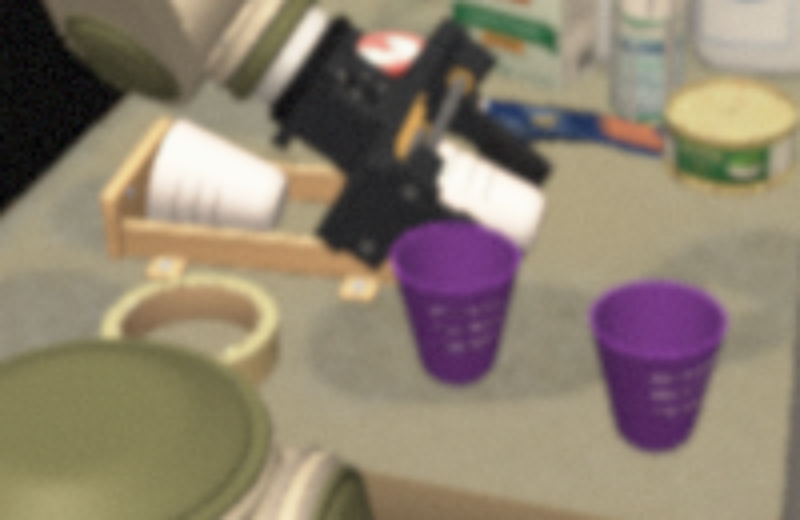

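The released cup appears at crop (495,195), now tilting down toward the rack, partly hidden by the purple cup. I lift straight up and look.

```bash
python3 -m inch '[{"xyz":[-0.4,0,-0.28],"rot":[0,0,0],"claw":-1},{"xyz":[-0.82,0,-0.57],"rot":[0,0,0],"claw":-1},{"xyz":[-0.82,0,-0.57],"rot":[0,0,0],"claw":-1},{"xyz":[-0.82,0,-0.57],"rot":[0,0,0],"claw":-1},{"xyz":[-0.82,0,-0.57],"rot":[0,0,0],"claw":-1},{"xyz":[-0.82,0,-0.57],"rot":[0,0,0],"claw":-1},{"xyz":[-0.82,0,-0.57],"rot":[0,0,0],"claw":-1},{"xyz":[0,0,0],"rot":[0,0.9,0],"claw":-1},{"xyz":[0,0,0],"rot":[0,0.9,0],"claw":-1},{"xyz":[0,0,0],"rot":[0,0.9,0],"claw":-1}]'; python3 -m inch '[{"xyz":[0,0,0],"rot":[0,0.9,0],"claw":1},{"xyz":[0,0,0],"rot":[0,0.9,0],"claw":1},{"xyz":[0,0,0],"rot":[0,0.9,0],"claw":1},{"xyz":[0,0,0],"rot":[0,0.9,0],"claw":1},{"xyz":[0,0,0],"rot":[0,0.9,0],"claw":1},{"xyz":[0,0,0],"rot":[0,0.9,0],"claw":1},{"xyz":[0,0,0],"rot":[0,0.9,0],"claw":1},{"xyz":[0,0,0],"rot":[0,0.17,0],"claw":1},{"xyz":[0,0,0],"rot":[0,0,0],"claw":1}]'
python3 - <<'E'
from h import *
r=grab("wrist"); np.savez("wrist6.npz",p=r[0],d=r[1],K=r[2],D=r[3],T=r[4]); cv2.imwrite("pics/wrist6.png",r[0][...,::-1]); s=manip.state();print(s["joint_pos"].round(2))
c=cloud(*r[1:]);w=(c[...,2]>28)&(c[...,2]<90)&(abs(c[...,0]-470)<60)&(c[...,1]<90)&(c[...,1]>-90);q=c[w];print(q.min(0).round(),q.max(0).round(),len(q))
E
```

```text
time_s: 12.15
ee_pos: [457.8, 113.9, 318.0]
tool_rot: [0.248, 0.626, 0.706, -0.22]
ft_force: [-0.5, 0.1, -0.3]
finger_gap: 88.1
gripper_force: 0.0
time_s: 13.05
ee_pos: [457.9, 113.6, 317.7]
tool_rot: [0.002, 0.664, 0.748, -0.002]
ft_force: [-0.1, -0.6, -0.3]
finger_gap: 18.2
gripper_force: 0.0
[-0.01  0.34  1.65 -0.01  1.16 -0.12]
[449. -26.  30.] [500.  41.  63.] 423
```

View pics/wrist6.png

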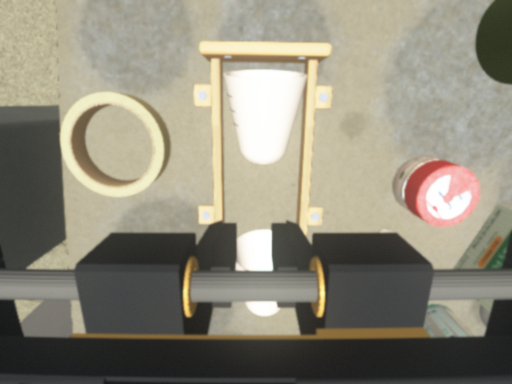

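The wrist view shows the cup lying on its side at the open end, mouth at (258,235) and base at (263,310), aligned with the twin at (263,115). Now I go behind its base with the fingers closed.

```bash
python3 -m inch '[{"xyz":[-0.97,0,0],"rot":[0,0,0],"claw":1},{"xyz":[-0.97,0,0],"rot":[0,0,0],"claw":1},{"xyz":[-0.97,0,0],"rot":[0,0,0],"claw":1},{"xyz":[-0.97,0,0],"rot":[0,0,0],"claw":1},{"xyz":[-0.97,0,0],"rot":[0,0,0],"claw":1},{"xyz":[-0.97,0,0],"rot":[0,0,0],"claw":1},{"xyz":[0,0,0],"rot":[0,0,0],"claw":1}]'
python3 - <<'E'
from h import *
for n in("wrist","side"):
    r=grab(n); p,d=r[:2]; c=cloud(*r[1:]); hsv=cv2.cvtColor(p,cv2.COLOR_RGB2HSV)
    W=(hsv[...,1]<60)&(hsv[...,2]>120)
    for nm,(y0,y1) in dict(cup=(-60,75),twin=(80,209)).items():
        w=W&(c[...,2]>20)&(c[...,2]<80)&(abs(c[...,0]-465)<50)&(c[...,1]<y1)&(c[...,1]>y0);q=c[w]
        if len(q)<20: continue
        lo,hi=np.percentile(q[:,1],[1,99]);b=q[q[:,1]<lo+10];t=q[q[:,1]>hi-10]
        print(n,nm,len(q),"y",lo.round(),hi.round(),"base x",b[:,0].min().round(),b[:,0].max().round(),"mouth x",t[:,0].min().round(),t[:,0].max().round(),"zmax",np.percentile(q[:,2],99).round())
E
```

```text
time_s: 13.8
ee_pos: [479.2, -62.0, 318.2]
tool_rot: [0.002, 0.665, 0.747, -0.002]
ft_force: [-0.5, -0.3, -1.0]
finger_gap: -0.1
gripper_force: 0.0
wrist cup 6371 y -26.0 71.0 base x 462.0 503.0 mouth x 424.0 515.0 zmax 68.0
wrist twin 128 y 80.0 93.0 base x 424.0 513.0 mouth x 424.0 513.0 zmax 26.0
side cup 666 y -25.0 49.0 base x 463.0 498.0 mouth x 444.0 512.0 zmax 68.0
side twin 315 y 131.0 166.0 base x 441.0 476.0 mouth x 433.0 478.0 zmax 54.0
```

Run:
```python
from h import *
for n in("wrist","side"):
    r=grab(n); p,d=r[:2]; c=cloud(*r[1:]); hsv=cv2.cvtColor(p,cv2.COLOR_RGB2HSV)
    W=(hsv[...,1]<70)&(hsv[...,2]>110)&(c[...,2]>30)&(c[...,2]<80)&(abs(c[...,0]-465)<60)
    for y in range(-30,210,10):
        q=c[W&(abs(c[...,1]-y)<5)]
        if len(q)>5: k=q[q[:,2].argmax()]; t=q[q[:,2]>q[:,2].max()-5]; print(n,y,len(q),"x",q[:,0].min().round(),q[:,0].max().round(),"ridge x",t[:,0].mean().round(),"z",k[2].round(),"lane",round(471.7-.107*y))
```

```text
wrist -30 81 x 470.0 497.0 ridge x 483.0 z 40.0 lane 475
wrist -20 435 x 463.0 503.0 ridge x 483.0 z 45.0 lane 474
wrist -10 579 x 459.0 505.0 ridge x 482.0 z 50.0 lane 473
wrist 0 695 x 456.0 506.0 ridge x 481.0 z 54.0 lane 472
wrist 10 813 x 452.0 507.0 ridge x 479.0 z 59.0 lane 471
wrist 20 956 x 449.0 509.0 ridge x 479.0 z 64.0 lane 470
wrist 30 1111 x 446.0 510.0 ridge x 478.0 z 67.0 lane 468
wrist 40 741 x 443.0 511.0 ridge x 479.0 z 70.0 lane 467
wrist 50 23 x 505.0 512.0 ridge x 506.0 z 56.0 lane 466
side -20 53 x 466.0 498.0 ridge x 483.0 z 44.0 lane 474
side -10 66 x 461.0 498.0 ridge x 481.0 z 49.0 lane 473
side 0 82 x 457.0 501.0 ridge x 480.0 z 54.0 lane 472
side 10 92 x 454.0 499.0 ridge x 479.0 z 59.0 lane 471
side 20 98 x 450.0 500.0 ridge x 478.0 z 64.0 lane 470
side 30 113 x 446.0 503.0 ridge x 476.0 z 68.0 lane 468
side 40 92 x 444.0 511.0 ridge x 480.0 z 70.0 lane 467
side 50 13 x 445.0 512.0 ridge x 503.0 z 57.0 lane 466
side 130 25 x 446.0 477.0 ridge x 461.0 z 41.0 lane 458
side 140 76 x 440.0 477.0 ridge x 462.0 z 47.0 lane 457
side 150 83 x 437.0 475.0 ridge x 459.0 z 51.0 lane 456
side 160 97 x 433.0 478.0 ridge x 456.0 z 56.0 lane 455
side 170 8 x 433.0 441.0 ridge x 439.0 z 48.0 lane 454
```

Run:
```python
from h import *
z=np.load("wrist6.npz"); rs={"w6":[z[k] for k in "pdKDT"]}
for n in("wrist","side"): rs[n]=grab(n)
for n,r in rs.items():
    p,d=r[:2]; c=cloud(*r[1:]); hsv=cv2.cvtColor(p,cv2.COLOR_RGB2HSV)
    W=(hsv[...,1]>75)&(hsv[...,0]>6)&(hsv[...,0]<32)&(c[...,2]>19)&(c[...,2]<28)&(abs(c[...,0]-465)<70)
    for y in range(0,210,20):
        q=c[W&(abs(c[...,1]-y)<6)]; L=q[q[:,0]<465][:,0];R=q[q[:,0]>465][:,0]
        print(n,y,"L",np.percentile(L,[2,98]).round() if len(L)>3 else "-","R",np.percentile(R,[2,98]).round() if len(R)>3 else "-")
```

```text
w6 0 L - R -
w6 20 L - R -
w6 40 L - R -
w6 60 L - R [512. 516.]
w6 80 L [422. 430.] R [506. 508.]
w6 100 L [426. 428.] R [504. 509.]
w6 120 L [424. 426.] R [502. 503.]
w6 140 L [423. 424.] R [500. 501.]
w6 160 L [420. 422.] R [498. 499.]
w6 180 L [418. 420.] R [496. 500.]
w6 200 L [415. 418.] R [493. 501.]
wrist 0 L [430. 432.] R -
wrist 20 L [433. 435.] R [515. 520.]
wrist 40 L [433. 435.] R -
wrist 60 L [431. 432.] R [509. 510.]
wrist 80 L [429. 431.] R [506. 508.]
wrist 100 L - R [504. 506.]
wrist 120 L - R -
wrist 140 L - R -
wrist 160 L - R -
wrist 180 L - R -
wrist 200 L - R -
side 0 L [423. 432.] R -
side 20 L [426. 434.] R [520. 528.]
side 40 L [426. 434.] R -
side 60 L [424. 432.] R [508. 517.]
side 80 L [422. 430.] R [506. 512.]
side 100 L [419. 428.] R [504. 512.]
side 120 L [417. 425.] R [503. 512.]
side 140 L [415. 424.] R [500. 508.]
side 160 L [413. 421.] R [498. 505.]
side 180 L - R -
side 200 L - R -
```

```bash
python3 -m inch '[{"xyz":[0,0.1,0.9],"rot":[0,0,0],"claw":1},{"xyz":[0,0,0.9],"rot":[0,0,0],"claw":1},{"xyz":[0,0,0.9],"rot":[0,0,0],"claw":1},{"xyz":[0,0,0.9],"rot":[0,0,0],"claw":1},{"xyz":[0,0,0.86],"rot":[0,0,0],"claw":1},{"xyz":[0,0,0],"rot":[0,0,0],"claw":1},{"xyz":[0,0,0],"rot":[0,0,0],"claw":1}]';python3 -m inch '[{"xyz":[0.3,0,0],"rot":[0,0,0],"claw":1},{"xyz":[0.3,0,0],"rot":[0,0,0],"claw":1},{"xyz":[0.3,0,0],"rot":[0,0,0],"claw":1},{"xyz":[0.3,0,0],"rot":[0,0,0],"claw":1},{"xyz":[0.3,0,0],"rot":[0,0,0],"claw":1},{"xyz":[0.3,0,0],"rot":[0,0,0],"claw":1},{"xyz":[0.3,0,0],"rot":[0,0,0],"claw":1},{"xyz":[0,0,0],"rot":[0,0,0],"claw":1}]'
cat > chk.py <<'E'
from h import *
for n in("side",):
    r=grab(n); p,d=r[:2]; c=cloud(*r[1:]); hsv=cv2.cvtColor(p,cv2.COLOR_RGB2HSV)
    W=(hsv[...,1]<70)&(hsv[...,2]>110)&(c[...,2]>30)&(c[...,2]<80)&(abs(c[...,0]-465)<60)
    for y in range(-30,220,10):
        q=c[W&(abs(c[...,1]-y)<5)]
        if len(q)>5: k=q[q[:,2].argmax()]; t=q[q[:,2]>q[:,2].max()-5]; print(n,y,len(q),"x",q[:,0].min().round(),q[:,0].max().round(),"ridge x",t[:,0].mean().round(),"z",k[2].round(),"lane",round(476.8-.108*y))
E
python3 chk.py
```

```text
time_s: 14.8
ee_pos: [482.0, -59.3, 185.0]
tool_rot: [0.001, 0.663, 0.748, -0.001]
ft_force: [-0.3, 0.7, 0.1]
finger_gap: 0.2
gripper_force: 0.0
time_s: 15.6
ee_pos: [474.0, 4.0, 184.3]
tool_rot: [0.001, 0.663, 0.748, -0.001]
ft_force: [1.0, 0.5, -0.5]
finger_gap: 0.4
gripper_force: 0.0
side 20 18 x 459.0 469.0 ridge x 465.0 z 41.0 lane 475
side 30 45 x 454.0 488.0 ridge x 477.0 z 49.0 lane 474
side 40 79 x 451.0 494.0 ridge x 473.0 z 54.0 lane 472
side 50 90 x 446.0 491.0 ridge x 473.0 z 58.0 lane 471
side 60 104 x 444.0 493.0 ridge x 472.0 z 61.0 lane 470
side 70 113 x 440.0 496.0 ridge x 470.0 z 65.0 lane 469
side 80 121 x 437.0 494.0 ridge x 470.0 z 70.0 lane 468
side 90 23 x 437.0 504.0 ridge x 488.0 z 65.0 lane 467
side 130 28 x 446.0 477.0 ridge x 462.0 z 44.0 lane 463
side 140 73 x 442.0 478.0 ridge x 460.0 z 49.0 lane 462
side 150 82 x 438.0 475.0 ridge x 460.0 z 52.0 lane 461
side 160 99 x 433.0 479.0 ridge x 459.0 z 55.0 lane 460
side 170 108 x 431.0 477.0 ridge x 458.0 z 59.0 lane 458
side 180 67 x 428.0 478.0 ridge x 458.0 z 61.0 lane 457
```

```bash
python3 -m inch '[{"xyz":[0.3,0,0],"rot":[0,0,0],"claw":1},{"xyz":[0.3,0,0],"rot":[0,0,0],"claw":1},{"xyz":[0.3,0,0],"rot":[0,0,0],"claw":1},{"xyz":[0.3,0,0],"rot":[0,0,0],"claw":1},{"xyz":[0.3,0,0],"rot":[0,0,0],"claw":1},{"xyz":[0.3,0,0],"rot":[0,0,0],"claw":1},{"xyz":[0.3,0,0],"rot":[0,0,0],"claw":1},{"xyz":[0,0,0],"rot":[0,0,0],"claw":1},{"xyz":[0,0,0],"rot":[0,0,0],"claw":1}]'
python3 chk.py
```

```text
time_s: 16.55
ee_pos: [466.7, 65.7, 184.1]
tool_rot: [0.001, 0.664, 0.748, -0.001]
ft_force: [0.7, -0.9, -0.3]
finger_gap: 0.1
gripper_force: 0.0
side 90 32 x 444.0 458.0 ridge x 456.0 z 45.0 lane 467
side 100 80 x 441.0 482.0 ridge x 464.0 z 52.0 lane 466
side 110 98 x 436.0 481.0 ridge x 461.0 z 58.0 lane 465
side 120 111 x 430.0 478.0 ridge x 458.0 z 62.0 lane 464
side 130 124 x 426.0 477.0 ridge x 457.0 z 65.0 lane 463
side 140 121 x 423.0 481.0 ridge x 458.0 z 70.0 lane 462
side 150 92 x 436.0 491.0 ridge x 475.0 z 65.0 lane 461
side 160 91 x 434.0 488.0 ridge x 457.0 z 54.0 lane 460
side 170 101 x 430.0 476.0 ridge x 455.0 z 58.0 lane 458
side 180 118 x 426.0 474.0 ridge x 454.0 z 61.0 lane 457
side 190 129 x 423.0 476.0 ridge x 453.0 z 65.0 lane 456
side 200 140 x 420.0 477.0 ridge x 452.0 z 70.0 lane 455
side 210 38 x 419.0 486.0 ridge x 456.0 z 71.0 lane 454
```

```bash
python3 -m inch '[{"xyz":[0.2,0,0],"rot":[0,0,0],"claw":1},{"xyz":[0.2,0,0],"rot":[0,0,0],"claw":1},{"xyz":[0.2,0,0],"rot":[0,0,0],"claw":1},{"xyz":[0.2,0,0],"rot":[0,0,0],"claw":1},{"xyz":[0,0,0],"rot":[0,0,0],"claw":1}]';python3 -m inch '[{"xyz":[0.1,0,0],"rot":[0,0,0],"claw":1},{"xyz":[0.1,0,0],"rot":[0,0,0],"claw":1},{"xyz":[0,0,0],"rot":[0,0,0],"claw":1}]';
python3 chk.py
```

```text
time_s: 17.1
ee_pos: [463.8, 90.0, 184.1]
tool_rot: [0.001, 0.663, 0.748, -0.001]
ft_force: [0.1, -0.3, 0.2]
finger_gap: 0.9
gripper_force: 0.0
time_s: 17.4
ee_pos: [463.2, 95.5, 184.0]
tool_rot: [0.001, 0.664, 0.748, -0.001]
ft_force: [0.8, -0.6, 1.2]
finger_gap: 0.6
gripper_force: 0.2
side 120 26 x 438.0 455.0 ridge x 449.0 z 44.0 lane 464
side 130 88 x 436.0 477.0 ridge x 459.0 z 55.0 lane 463
side 140 100 x 432.0 479.0 ridge x 456.0 z 58.0 lane 462
side 150 121 x 427.0 478.0 ridge x 456.0 z 64.0 lane 461
side 160 128 x 422.0 478.0 ridge x 455.0 z 66.0 lane 460
side 170 125 x 420.0 476.0 ridge x 456.0 z 70.0 lane 458
side 180 125 x 424.0 487.0 ridge x 454.0 z 64.0 lane 457
side 190 128 x 423.0 474.0 ridge x 452.0 z 65.0 lane 456
side 200 141 x 418.0 475.0 ridge x 451.0 z 70.0 lane 455
side 210 44 x 417.0 485.0 ridge x 451.0 z 71.0 lane 454
```

```bash
python3 -m inch '[{"xyz":[0.1,0,0],"rot":[0,0,0],"claw":1},{"xyz":[0.1,0,0],"rot":[0,0,0],"claw":1},{"xyz":[0.1,0,0],"rot":[0,0,0],"claw":1},{"xyz":[0,0,0],"rot":[0,0,0],"claw":1}]';python3 -m inch '[{"xyz":[0.1,0,0],"rot":[0,0,0],"claw":1},{"xyz":[0,0,0],"rot":[0,0,0],"claw":1}]';python3 -m inch '[{"xyz":[0.08,0,0],"rot":[0,0,0],"claw":1},{"xyz":[0,0,0],"rot":[0,0,0],"claw":1}]';
python3 chk.py
```

```text
time_s: 17.85
ee_pos: [462.1, 104.5, 184.0]
tool_rot: [0.001, 0.664, 0.748, -0.001]
ft_force: [0.0, -0.8, 0.6]
finger_gap: 0.1
gripper_force: 0.3
time_s: 18.05
ee_pos: [461.9, 107.2, 184.1]
tool_rot: [0.001, 0.664, 0.748, -0.001]
ft_force: [-0.3, -3.0, -0.4]
finger_gap: 0.6
gripper_force: 1.4
time_s: 18.25
ee_pos: [462.2, 108.7, 184.5]
tool_rot: [0.003, 0.664, 0.748, -0.001]
ft_force: [1.8, -14.0, 4.6]
finger_gap: 0.6
gripper_force: 6.5
side 130 18 x 442.0 453.0 ridge x 449.0 z 46.0 lane 463
side 140 64 x 435.0 478.0 ridge x 460.0 z 53.0 lane 462
side 150 105 x 432.0 478.0 ridge x 457.0 z 57.0 lane 461
side 160 117 x 427.0 477.0 ridge x 456.0 z 62.0 lane 460
side 170 125 x 423.0 475.0 ridge x 454.0 z 66.0 lane 458
side 180 134 x 420.0 476.0 ridge x 454.0 z 69.0 lane 457
side 190 139 x 421.0 486.0 ridge x 452.0 z 68.0 lane 456
side 200 143 x 417.0 472.0 ridge x 449.0 z 70.0 lane 455
side 210 43 x 416.0 483.0 ridge x 452.0 z 70.0 lane 454
```

```bash
python3 -m inch '[{"xyz":[0.07,0,0],"rot":[0,0,0],"claw":1},{"xyz":[0,0,0],"rot":[0,0,0],"claw":1}]';python3 -m inch '[{"xyz":[-0.2,0,0],"rot":[0,0,0],"claw":1},{"xyz":[-0.7,0,0],"rot":[0,0,0],"claw":1},{"xyz":[-1,0,0],"rot":[0,0,0],"claw":1},{"xyz":[0,0,-1],"rot":[0,0,0],"claw":1},{"xyz":[-0.5,0,-1],"rot":[0,0,0],"claw":1},{"xyz":[-0.5,0,-1],"rot":[0,0,0],"claw":1},{"xyz":[-0.5,0,-1],"rot":[0,0,0],"claw":1},{"xyz":[0,0,-1],"rot":[0,0,0],"claw":1},{"xyz":[0,0,0],"rot":[0,0,0],"claw":1}]'
python3 - <<'E'
from h import *
for n in("wrist","side"):
    r=grab(n); p,d=r[:2]; c=cloud(*r[1:]); hsv=cv2.cvtColor(p,cv2.COLOR_RGB2HSV)
    # profile of top ridge along lane
    s=(c[...,0]-476.8+.108*c[...,1])*.994; t=c[...,1]*.994-(c[...,0]-455)*.107
    for nm,w in(("ridge",abs(s)<6),):
        print(n,[(y,int(np.median(c[...,2][w&(abs(t-y)<1.5)].round())) if (w&(abs(t-y)<1.5)).any() else None) for y in range(100,240,4)])
    for nm,(x,y) in dict(pot=(612,120)).items():
        q=c[(c[...,2]>44)&(c[...,2]<56)&(np.hypot(c[...,0]-x,c[...,1]-y)<60)]; print(nm,len(q),q.mean(0).round() if len(q) else "")
z=np.load("side0.npz");c=cloud(z["d"],z["K"],z["D"],z["T"]);q=c[(c[...,2]>44)&(c[...,2]<56)&(np.hypot(c[...,0]-612,c[...,1]-120)<60)];print("pot before",len(q),q.mean(0).round())
E
```

```text
time_s: 18.5
ee_pos: [462.5, 109.8, 184.9]
tool_rot: [0.004, 0.663, 0.748, -0.001]
ft_force: [2.1, -23.8, 7.3]
finger_gap: 0.4
gripper_force: 11.9
time_s: 19.4
ee_pos: [473.6, 10.7, 337.4]
tool_rot: [0.004, 0.664, 0.748, 0.001]
ft_force: [-0.3, 0.0, -0.3]
finger_gap: 0.6
gripper_force: 0.0
wrist [(100, 0), (104, 0), (108, 0), (112, -1), (116, 36), (120, 41), (124, 43), (128, 44), (132, 46), (136, 48), (140, 49), (144, 52), (148, 53), (152, 54), (156, 55), (160, None), (164, None), (168, None), (172, None), (176, None), (180, None), (184, None), (188, None), (192, None), (196, None), (200, None), (204, None), (208, None), (212, None), (216, None), (220, None), (224, None), (228, None), (232, None), (236, None)]
pot 3630 [626. 124.  50.]
side [(100, 1), (104, 0), (108, 1), (112, 0), (116, 35), (120, 40), (124, 45), (128, 45), (132, 48), (136, 49), (140, 51), (144, 52), (148, 54), (152, 56), (156, 57), (160, 59), (164, 60), (168, 62), (172, 64), (176, 66), (180, 67), (184, 62), (188, 62), (192, 64), (196, 66), (200, 67), (204, 69), (208, None), (212, 4), (216, 11), (220, 46), (224, 45), (228, 43), (232, 1), (236, 0)]
pot 0 
pot before 376 [626. 123.  50.]
```

```bash
python3 -m inch '[{"xyz":[1,0,0],"rot":[0,0,0],"claw":1},{"xyz":[1,0,0],"rot":[0,0,0],"claw":1},{"xyz":[1,0,0],"rot":[0,0,0],"claw":1},{"xyz":[0,0,0],"rot":[0,0,0],"claw":1},{"xyz":[0,0,0],"rot":[0,0,0],"claw":1}]'
python3 - <<'E'
from h import *
r=grab("wrist"); c=cloud(*r[1:])
s=(c[...,0]-476.8+.108*c[...,1])*.994; t=c[...,1]*.994-(c[...,0]-455)*.107
for s0 in(-8,-2,4):
    w=abs(s-s0)<3
    print(s0,[(y,int(np.median(c[...,2][w&(abs(t-y)<.6)].round())) if (w&(abs(t-y)<.6)).any() else None) for y in [*range(112,120),*range(176,190),*range(200,224)]])
E
```

```text
time_s: 20.0
ee_pos: [462.5, 100.5, 332.9]
tool_rot: [0.0, 0.663, 0.748, -0.002]
ft_force: [-0.3, -0.8, 1.0]
finger_gap: 0.6
gripper_force: 0.0
-8 [(112, None), (113, None), (114, 35), (115, 257), (116, 257), (117, 258), (118, 247), (119, 248), (176, 64), (177, 64), (178, 65), (179, 65), (180, 66), (181, 67), (182, 67), (183, 66), (184, 60), (185, 60), (186, 61), (187, 61), (188, 61), (189, 62), (200, 66), (201, 67), (202, 68), (203, 67), (204, 67), (205, 68), (206, 68), (207, 68), (208, None), (209, None), (210, None), (211, None), (212, None), (213, None), (214, None), (215, None), (216, None), (217, 22), (218, 32), (219, 45), (220, 46), (221, 46), (222, 46), (223, 46)]
-2 [(112, None), (113, None), (114, 144), (115, 257), (116, 257), (117, 258), (118, 247), (119, 248), (176, 64), (177, 65), (178, 65), (179, 66), (180, 67), (181, 67), (182, 67), (183, 67), (184, 60), (185, 61), (186, 62), (187, 62), (188, 62), (189, 62), (200, 66), (201, 67), (202, 67), (203, 68), (204, 68), (205, 68), (206, 69), (207, 69), (208, None), (209, None), (210, None), (211, None), (212, None), (213, None), (214, None), (215, None), (216, None), (217, 15), (218, 29), (219, 45), (220, 45), (221, 45), (222, 45), (223, 46)]
4 [(112, 248), (113, 249), (114, 249), (115, 255), (116, 256), (117, 255), (118, 254), (119, 254), (176, 64), (177, 64), (178, 65), (179, 65), (180, 65), (181, 66), (182, 67), (183, 67), (184, 61), (185, 60), (186, 60), (187, 61), (188, 61), (189, 62), (200, 66), (201, 67), (202, 66), (203, 67), (204, 68), (205, 68), (206, 68), (207, 68), (208, None), (209, None), (210, None), (211, None), (212, None), (213, None), (214, None), (215, None), (216, None), (217, 20), (218, 29), (219, 45), (220, 45), (221, 45), (222, 45), (223, 46)]
```

```bash
python3 -c "
from workcell import manip
print(manip.sign_off())"
```

```text
the job is handed in; nothing more can be done
None
```

I laid the white cup on its side at the rack's open end, mouth towards the twin, and pushed it over the twin's base until it would go no further (about 24 N); by depth measurement the two are nested to within about 2 mm and against the end stop, the pot has not moved, and I handed the job in at about 20 s.

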